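# Lever open the sprung cover of the test reader

## Robot

A 6-joint arm with a two-finger parallel gripper is mounted at the origin on the work surface. World frame = base frame: x ahead of the robot, y to its left, z up, the work surface at z = 0. Lengths are in mm, angles in rad, forces in N, time in s.
With the tool pointing down it reaches from about 325 to 775 mm from the base axis. Payload 5.5 kg.
Tool frame: the origin (TCP) lies between the finger pads; the fingertips stand 14 mm ahead of it and the grasp point (between the pads) lies 5 mm behind it; z points along the fingers, y is the direction in which the jaws open and shut (so a half turn about z gives the same grasp; the last joint's range is limited). The gripper opens to 85 mm and grips with 20 to 120 N. Pads are 22 mm wide; open, the fingers measure 114 mm over their backs; the gripper's body (76 mm by 85 mm) begins 54 mm behind the grasp point. The pads swing forward as they close: fully open they stand 13 mm farther back than shut.
Start: joints at [-1.287, 0.091, 1.231, -0, 1.82, -0.057], TCP at [200.545, -565.507, 245.275] pointing down, gripper open.
Joint ranges: [-2.87, 2.87], [-0.86, 2.18], [0.17, 2.46], [-1.51, 4.65], [0.06, 2.69], [-2.65, 2.65]. Speed limits (rad/s): [2.57, 2.57, 3.01, 3.14, 3.14, 3.14].

## Interface

Orientations are given as a 3x3 rotation matrix whose columns are the frame's x, y, z axes.
In Python, from station import bot gives the robot as it stands.
- The arm moves only by the shell command python3 -m handwheel 'ROWS' [FORCE]. ROWS is JSON, a list of rows, each a list of 7 numbers: the finger opening in mm, from 0 to 85.4, then the shift along the tool's x, y, z in mm, then the turn, a rotation vector about the tool's x, y, z in rad. A call has exactly 8 rows; each row is the pose to reach, as a shift and turn from the pose commanded when the call began, along the tool's axes at that moment; what a row does not reach only later rows make up. A row lasts 1/10 s, in which the tool goes at most 50 mm and 8.59 degrees, less where a joint would pass 70% of its speed; a pose out of reach is approached as far as the arm can. A call with a gripper value outside its range is refused whole. The fingers move at their own pace and stop on an object; FORCE is the grip in N (left out, the last holds). Time passes only in rows, so rows that repeat a pose let the fingers close, or fill a call up. It gives the time, the measured TCP pose, the force and the opening at its end, in the units of the state.
- bot.state(): the state, without advancing time (a new reading comes with each control period).
- bot.read_camera(name): name is "scene" or "side" or "wrist"; returns the picture (384x512x3 uint8, red, green, blue); there is no depth.
- bot.camera_model(name): a dict with "fov_y" (degrees; the focal length in pixels is half the picture's height over the tangent of half this angle, whatever the lens; pixels are square), "cx", "cy" (the principal point, pixels), "extrinsics" (4x4, takes a point from world to camera coordinates). Camera axes: x right, y down, z forward; pixel columns grow to the right and rows downward; lengths in mm; the calibration is good to about 2 mm. A picture is of the moment at which its call begins: read the wrist's pose just before it. camera_model takes no time and is no camera call; for the wrist camera it gives the pose at the moment of the call.
- bot.sign_off(): hands the job in, once; it reports no verdict.
The state is a dict: "time_s": time; "qpos": joint angles; "joint_velocities": joint speeds; "joint_efforts": joint torques, N m; "eef_pos": TCP position; "tcp_rot": TCP orientation; "wrist_force": force on the tool from outside, world axes, zero at the start; "torque": the same for the moment, N m; "opening": opening from 0.0 (shut) to 1.0 (fully open).
Only numpy, scipy, OpenCV 4.12 (cv2) and the standard library are available. Lean on these libraries where they do the work, as an engineer would, in place of code of your own. Each camera call takes 0.05 s, during which the arm holds its last target. There are 200 camera calls.

## Task

Get the desktop test reader ready for the next samples: first push its open drawer home until it clicks in at its stop, then take the flat opener, put its blade into the notch under the front edge of the reader's cover and lever the cover off its catch so that it springs fully open, and lay the opener flat back on its mat. Touch the cover with the blade only, never with the gripper or arm, and leave everything else on the desk where it is.

Things in the scene. Friction and masses are not known exactly. Their poses are not given: they have to be found in the camera images.
- reader: White desktop test reader fixed to the desk, 180 mm deep (x -100 to 80) by 200 wide (y), with a fixed rear housing to x = +114, 97 high. Stands on 12 mm feet. Origin: under the box, 12 mm above the desk; x points to its back, front face at x = -100 towards the robot. The cover's front edge is flush with the front face. The drawer is below the notch: open, it is in the way of levering.
- notch (a point): Middle of the mouth of the pry notch, in the front face at reader (-100, 0, 83.5) mm (95.5 above the desk). The notch is a level slot 44 mm wide (y), 7 mm high (reader z 80 to 87) and 31 mm deep (x), closed at its back. Its floor is the fixed rim of the box (the fulcrum); its ceiling is the cover. A dark strip 44 mm wide on top of the cover marks it.
- cover (a joint): Angle of the cover, rad: 0 shut, grows as it opens, stop at 1.25. Grey plate 170 x 200 x 11 mm without handle, underside at reader z = 87 mm, top 99, hinged along its back edge (reader x = +70, z = 87). A spring catch holds it shut, about 10 N at the front edge; raising that edge about 5 mm frees it and springs swing it open within 2 s.
- cover_lip (a point): Middle of the lower front edge of the cover (the ceiling of the notch's mouth when shut); moves with the cover.
- drawer (a joint): How far the drawer stands open, in m: 0 home, grows as it comes out towards the robot (reader -x). A detent 9 to 4 mm before home takes about 12 N to push past, then pulls the drawer in.
- drawer_face (a point): Point on the outer face of the drawer's front, on its centre line, at reader z = 55 mm (67 above the desk); moves with the drawer. The front is a grey panel 170 mm wide, 60 mm high (reader z 10 to 70), 13 mm thick; when home its face stands 13 mm in front of the reader's front face.
- opener: Flat opener, 200 mm long, 90 g, loose on the mat. Black handle 110 x 22 wide x 18 mm high (opener x -110 to 0, z 0 to 18); in line with it a flat steel blade 24 wide, 3 thick, x 0 to 90, at mid-height (z = 9), its last 10 mm 22 wide and 2 thick. Origin: underside, where handle and blade meet; x points to the blade's tip, z up.
- opener_grip (a point): Middle of the opener's handle, opener (-50, 0, 9) mm; grip across the 22 mm width.
- opener_tip (a point): Middle of the blade's tip edge, opener (90, 0, 9) mm.
- mat: Grey fabric mat 270 (x) x 200 (y) x 4 mm, fixed on the desk, carrying the opener and a marker. Origin: centre of its underside. A pile of white papers lies at the other side of the reader.
- marker: Bystander: round white marker pen with black cap, 130 mm long, 17 mm thick, on the mat beside the opener.
- pad: Bystander: pad of sticky notes 76 x 76 x 14 mm on the papers. Origin: centre of underside.
- cup: Bystander: paper cup, 76 mm across, 90 mm high. Origin: centre of underside.
- tube_rack: Bystander: white rack 60 (x) x 130 (y) mm with ten capped tubes, 106 mm high. Origin: centre of underside.
Mind the look-alikes: they are no part of the job. Leave any red look-alike of the opener alone.

How it is judged (in metres and radians):
On the way, in this order (a step that is already met when the one before it is completed fails the run):
1. the drawer is pushed home past its detent (within 3 mm) (value of joint drawer below 0.003 m), for 0.2 s.
2. the blade forces the cover up off its seat against the catch (value of joint cover above 0.008 rad and contact force between opener and cover above 1 N).
3. the cover has sprung open (beyond 0.95 rad) (value of joint cover above 0.95 rad), for 0.2 s.
At the end, for the whole second after the job is handed in: The drawer is home within 3 mm, the cover stands open beyond 0.95 rad, and the opener lies flat (within 0.15 rad) and still on the mat, released: its origin (where handle and blade meet) over the mat, within 120 mm of the mat's centre along its length and 100 mm along its width (value of joint drawer below 0.003 m and value of joint cover above 0.95 rad and x of opener in the frame of mat between -0.12 and 0.12 m and y of opener in the frame of mat between -0.1 and 0.1 m and z of opener in the frame of mat below 0.012 m and angle between opener's own z axis and vertical below 0.15 rad and linear speed of opener below 0.02 m/s); the robot touches nothing.
It fails at once if the gripper or arm touches the cover (over 1 N) (contact force between any of the fingers, the arm and cover above 1 N).
It fails at once if another thing on the desk is moved more than 30 mm (distance of any of marker, pad, cup, tube_rack from where it was at the start of the episode above 0.03 m).
It also fails if it takes over 69 s, if anything falls off the work surface, if the arm or the gripper's body presses on something with over 40 N, if the wrist force passes 120 N, or if a joint passes its speed limit or range.

## Working session

There is one attempt and no reset: what is moved stays moved. The work goes in short steps, Python scripts to look and compute and a shell command to move; the robot and the scene stay as the last step left them, time stands still between calls to the robot, and variables do not carry over. Pictures are saved under pics/ and viewed, about 8 in all and at most 12, crops included, and the job is handed in when it is done.

```bash
ls; mkdir -p pics
cat > h.py <<'E'
import numpy as np, cv2
from station import bot
def cam(n):
    m=bot.camera_model(n); E=np.array(m["extrinsics"]); f=192/np.tan(np.radians(m["fov_y"])/2)
    return f,m["cx"],m["cy"],E
def ray(c,u,v):
    f,cx,cy,E=c; R=E[:3,:3]; o=-R.T@E[:3,3]; d=R.T@np.array([(u-cx)/f,(v-cy)/f,1]); return o,d
def onz(c,u,v,z):
    o,d=ray(c,u,v); return o+d*(z-o[2])/d[2]
def proj(c,p):
    f,cx,cy,E=c; q=E[:3,:3]@np.asarray(p,float)+E[:3,3]; return np.array([cx+f*q[0]/q[2],cy+f*q[1]/q[2]])
def shot(n,name):
    c=cam(n); im=np.array(bot.read_camera(n)); cv2.imwrite(f"pics/{name}.png",im[...,::-1]); return c,im
E
python3 - <<'E'
from h import *
s=bot.state(); print(s)
ims=[]
for n in("scene","side","wrist"):
    c,im=shot(n,n+"0"); ims.append(im); print(n,c[0],c[1:3],(-c[3][:3,:3].T@c[3][:3,3]).round(),c[3][2,:3].round(2))
    print(bot.camera_model(n).keys())
cv2.imwrite("pics/a.png",np.vstack([cv2.resize(ims[0],(800,600))])[...,::-1])
E
```

```text
pics
{'time_s': 0.0, 'qpos': array([-1.28669558e+00,  9.18446306e-02,  1.23189938e+00,  1.67022587e-05,
        1.81977732e+00, -5.67131289e-02]), 'joint_velocities': array([-0.00086243,  0.00063322, -0.00078061,  0.00046712, -0.00142538,
        0.00095969]), 'joint_efforts': array([-1.09214496e-03, -4.58742893e+01, -4.18022490e+01, -2.81896664e-04,
        1.17745169e-02,  1.07369576e-05]), 'eef_pos': array([ 200.47744236, -565.24802328,  244.15172829]), 'tcp_rot': array([[ 9.42481597e-01,  3.34257629e-01, -5.25057790e-04],
       [ 3.34258018e-01, -9.42479779e-01,  1.85589748e-03],
       [ 1.25491543e-04, -1.92465400e-03, -9.99998140e-01]]), 'wrist_force': array([-0.64203436, -0.98166559, -0.62325541]), 'torque': array([-0.0195145 ,  0.06195968, -0.0352759 ]), 'opening': 1.0003830426159175}
scene 381.99239582655736 (258.24469538724094, 191.9624861884092) [ 893. -597.  833.] [-0.38  0.58 -0.72]
dict_keys(['fov_y', 'cx', 'cy', 'extrinsics'])
side 383.7108450773711 (256.21349973166986, 194.65249513442208) [429. 789. 798.] [ 0.05 -0.74 -0.67]
dict_keys(['fov_y', 'cx', 'cy', 'extrinsics'])
wrist 280.35434206862334 (258.0789460638793, 190.67157976510913) [ 262. -545.  374.] [-0.24 -0.09 -0.97]
dict_keys(['fov_y', 'cx', 'cy', 'extrinsics'])
```

View pics/a.png

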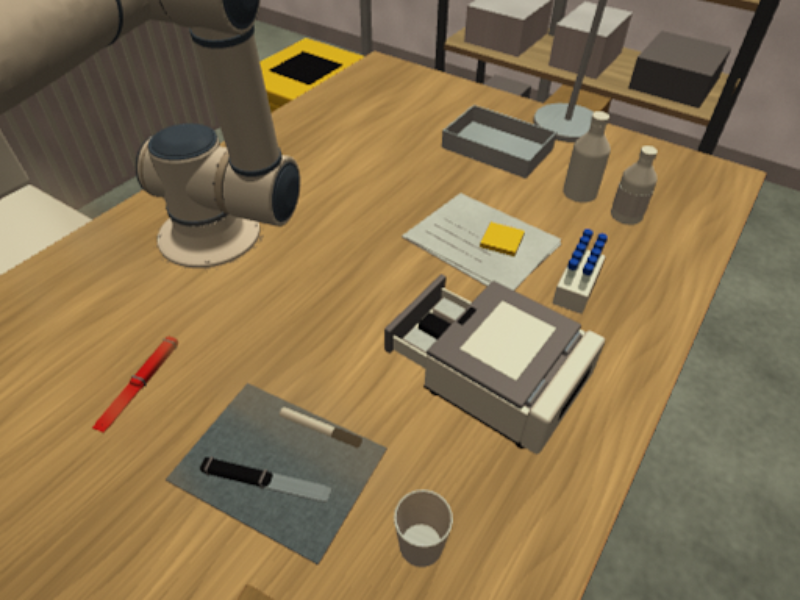

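```bash
python3 -c "
import cv2
cv2.imwrite('pics/b.png',cv2.resize(cv2.imread('pics/side0.png'),(800,600)))"
```

```text
(no output)
```

View pics/b.png

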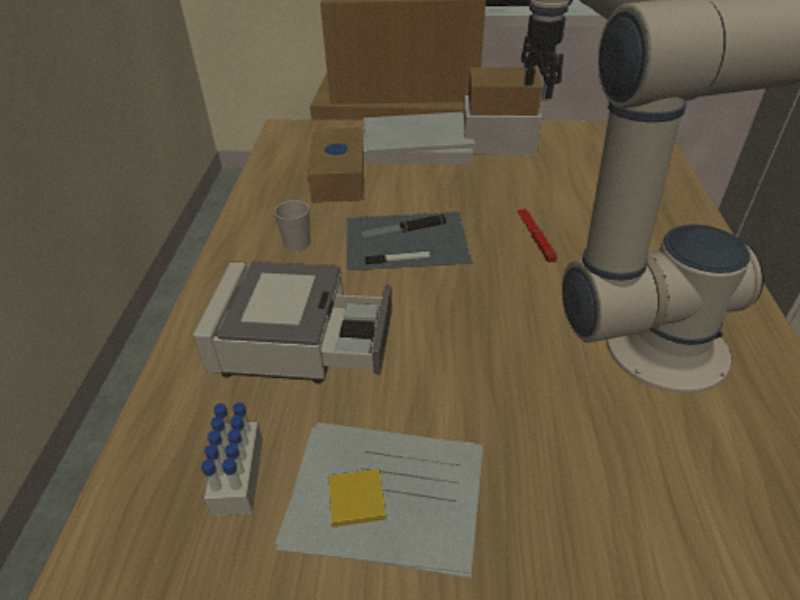

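Scene view (800 px wide), in the same pixels:
- The reader's cover corners are at (430,350), (490,284), (580,325) and (525,403).
- The drawer is open towards the robot.
- There are two candidates for the opener. The black-handled one with a steel blade on the grey mat, (203,463) to (329,494), fits the description. The red one at (175,340) to (97,430) lies off the mat and is the look-alike.

The side view agrees, with the opener at (445,218) to (362,235). Next I turn these pixels into positions.

Run:
```python
from h import *
k=512/800
cs,cd=cam("scene"),cam("side")
P={ "coverFR":(111,(430,350),(340,267)),"coverFL":(111,(490,284),(332,340)),"coverBL":(111,(580,325),(220,337)),"coverBR":(111,(525,403),(252,263)),
"drTopR":(82,(388,347),(388,288)),"drTopL":(82,(443,280),(380,370)),
"opEnd":(13,(203,463),(445,218)),"opJ":(13,(268,480),(402,227)),"opTip":(13,(329,494),(362,235)),
"mat1":(4,(248,385),(468,266)),"mat2":(4,(385,448),(348,268)),"mat3":(4,(318,562),(348,217)),"mat4":(4,(168,479),(461,214)),
"pen":(13,(282,411),(430,256)),"pen2":(13,(360,441),(366,259)),"redA":(10,(175,340),(553,257)),"redB":(10,(97,430),(521,211)),"cup":(90,(423,520),(293,211)),"notes":(20,(503,238),(357,497)),"rack":(90,(588,255),(225,440))}
for n,(z,a,b) in P.items():
    A=onz(cs,a[0]*k,a[1]*k,z)[:2]; B=onz(cd,b[0]*k,b[1]*k,z)[:2]; print(n,A.round(),B.round())
# colour contour of the black handle in both views
for n,c,roi in(("scene",cs,(120,280,100,225)),("side",cd,(220,130,305,175))):
    im=cv2.imread(f"pics/{n}0.png"); x0,y0,x1,y1=roi; h=cv2.cvtColor(im[y0:y1,x0:x1],cv2.COLOR_BGR2GRAY)
    m=(h<38).astype(np.uint8)
    for q in cv2.findContours(m,0,2)[0]:
        if cv2.contourArea(q)>20:
            (cx,cy),wh,an=cv2.minAreaRect(q); print(n,(cx+x0,cy+y0),wh,an,onz(c,cx+x0,cy+y0,18).round(1))
s=cv2.imread("pics/scene0.png")[235:370,50:250]; cv2.imwrite("pics/c.png",cv2.resize(s,None,fx=3.9,fy=3.9,interpolation=cv2.INTER_CUBIC))
```

```text
coverFR [608. -83.] [599. -79.]
coverFL [616. 100.] [588. 111.]
coverBL [781.  99.] [772. 110.]
coverBR [774. -88.] [766. -87.]
drTopR [538. -95.] [509. -56.]
drTopL [530.  88.] [508. 147.]
opEnd [ 405. -391.] [ 400. -394.]
opJ [ 504. -356.] [ 499. -355.]
opTip [ 592. -323.] [ 588. -321.]
mat1 [ 354. -245.] [ 352. -225.]
mat2 [ 613. -212.] [ 608. -211.]
mat3 [ 637. -404.] [ 631. -406.]
mat4 [ 376. -436.] [ 362. -425.]
pen [ 441. -255.] [ 433. -246.]
pen2 [ 577. -228.] [ 570. -232.]
redA [ 182. -250.] [ 169. -254.]
redB [ 224. -444.] [ 220. -432.]
cup [ 741. -308.] [ 731. -297.]
notes [538. 325.] [529. 336.]
rack [722. 293.] [718. 295.]Traceback (most recent call last):
  File "<stdin>", line 13, in <module>
cv2.error: OpenCV(4.12.0) /io/opencv/modules/imgproc/src/color.cpp:199: error: (-215:Assertion failed) !_src.empty() in function 'cvtColor'
```

```bash
cat >> h.py <<'E'
from scipy.spatial.transform import Rotation as Ro
def tool(yaw,a):
    """tool x-z plane vertical, heading yaw (deg); z points a deg below horizontal"""
    a=np.radians(a); s,c=np.sin(a),np.cos(a)
    return Ro.from_euler('z',yaw,degrees=True).as_matrix()@np.array([[s,0,c],[0,-1,0],[c,0,-s]])
def goal(p,R,base=None):
    s=bot.state(); p0,R0=base if base else (np.array(s["eef_pos"]),np.array(s["tcp_rot"]))
    R0=np.array(R0); d=R0.T@(np.array(p,float)-p0); r=Ro.from_matrix(R0.T@R).as_rotvec()
    print("shift",d.round(1),"turn",r.round(3))
E
python3 - <<'E'
from h import *
goal((400,5,210),tool(-1.5,50))
s=cv2.imread("pics/scene0.png")[235:370,50:250]; cv2.imwrite("pics/c.png",cv2.resize(s,None,fx=3.9,fy=3.9,interpolation=cv2.INTER_CUBIC))
E
```

```text
shift [ 378.7 -470.8   35.2] turn [-0.13   0.69   0.351]
```

View pics/c.png

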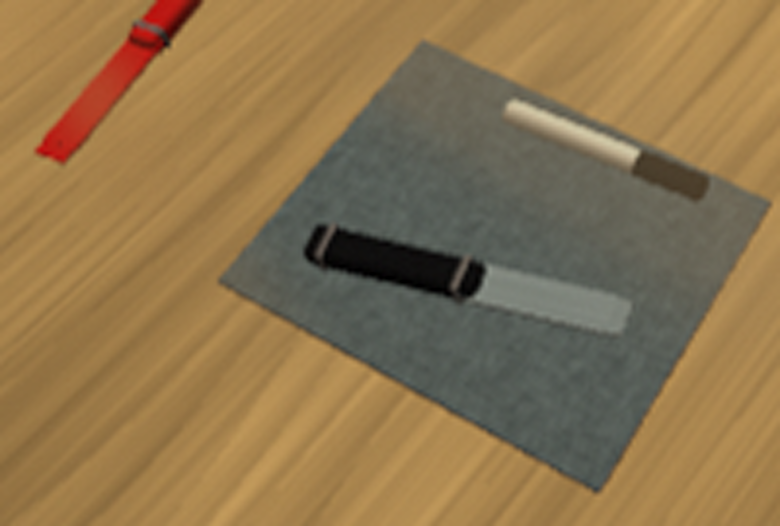

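The crop confirms the opener: black handle with two grey rings at (305,245) to (485,280), steel blade to (630,315), on the mat. The red look-alike lies off the mat at (100,90). Now I move in front of the drawer with the fingers shut.

```bash
python3 -m handwheel '[[0,50,-62,4,0,0.1,0.05],[0,100,-124,8,-0.03,0.2,0.1],[0,150,-186,13,-0.06,0.3,0.15],[0,200,-248,18,-0.08,0.4,0.2],[0,250,-310,23,-0.1,0.5,0.25],[0,300,-372,28,-0.12,0.6,0.3],[0,350,-434,33,-0.13,0.69,0.35],[0,378,-470,35,-0.13,0.69,0.351]]' && python3 -c "
from h import *
goal((400,5,210),tool(-1.5,50))"
```

```text
time_s: 0.95
eef_pos: [356.0, -235.7, 223.3]
tcp_rot: [[0.778, -0.017, 0.628], [-0.031, -0.999, 0.012], [0.628, -0.028, -0.778]]
wrist_force: [0.1, -0.9, -1.2]
opening: -0.001
shift [  18.5 -241.    40.8] turn [-0.028  0.019 -0.011]
```

```bash
python3 -m handwheel '[[0,19,-241,41,-0.028,0.019,-0.011],[0,19,-241,41,-0.028,0.019,-0.011],[0,19,-241,41,-0.028,0.019,-0.011],[0,19,-241,41,-0.028,0.019,-0.011],[0,19,-241,41,-0.028,0.019,-0.011],[0,19,-241,41,-0.028,0.019,-0.011],[0,19,-241,41,-0.028,0.019,-0.011],[0,19,-241,41,-0.028,0.019,-0.011]]' && python3 -c "
from h import *
c,im=shot('wrist','w1'); cv2.imwrite('pics/w1b.png',cv2.resize(im[...,::-1],(800,600)))
print(bot.state()['eef_pos'],(-c[3][:3,:3].T@c[3][:3,3]).round(),c[3][2,:3])
s=(520-0,0,60)
for p in [(602,5,99),(534,5,82)]: print(proj(c,p)*800/512)
"
```

```text
time_s: 1.75
eef_pos: [483.2, -8.8, 226.4]
tcp_rot: [[0.787, -0.018, 0.617], [-0.007, -1.0, -0.02], [0.617, 0.012, -0.787]]
wrist_force: [-0.2, -0.6, 0.2]
opening: -0.002
[483.15996971  -7.24609783 226.2943975 ] [455.  -8. 369.] [ 0.39307702 -0.01728762 -0.91934302]
[376.92402698 257.23091622]
[377.29779553 358.6449924 ]
```

View pics/w1b.png

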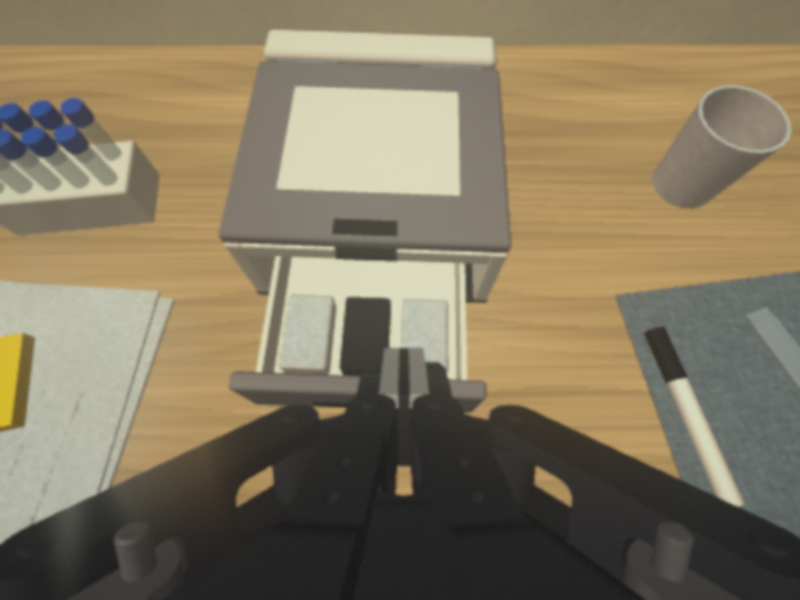

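Wrist view (800 px): cover front edge (222,238)–(509,246), back corners (262,62) and (497,70), dark strip centred at (365,227), drawer front's top outer edge about (232,390)–(486,400).

Run:
```python
from h import *
k=512/800; c=cam("wrist"); 
for n,u,v,z in [("FL",222,238,111),("FR",509,246,111),("BL",262,62,111),("BR",497,70,111),("strip",365,227,111),("stripFL",332,236,111),("stripFR",398,236,111),("drL",232,377,82),("drR",486,382,82),("drLo",232,391,82),("drRo",486,401,82),("notchL",336,258,99),("notchR",397,258,99)]:
    print(n,onz(c,u*k,v*k,z).round(1))
s=bot.state(); print(s["eef_pos"].round(1),s["tcp_rot"].round(3))
```

```text
FL [611.1 111.3 111. ]
FR [603.  -82.8 111. ]
BL [779.3 103.  111. ]
BR [769.5 -91.3 111. ]
strip [618.9  14.8 111. ]
stripFL [612.   37.1 111. ]
stripFR [611.5  -7.8 111. ]
drL [522.6 102.4  82. ]
drR [517.1 -64.9  82. ]
drLo [513.4 101.2  82. ]
drRo [504.8 -63.7  82. ]
notchL [601.5  35.4  99. ]
notchR [601.1  -7.   99. ]
[483.2  -7.2 226.3] [[ 0.787 -0.016  0.617]
 [-0.007 -1.    -0.018]
 [ 0.617  0.01  -0.787]]
```

```bash
python3 -c "
from h import *
goal((450,20,68),tool(-2.6,35))"
```

```text
shift [-124.   -28.3  103.6] turn [-0.014  0.295  0.027]
```

```bash
python3 -m handwheel '[[0,-31,-7,26,0,0.07,0],[0,-62,-14,52,0,0.15,0.01],[0,-93,-21,78,-0.01,0.22,0.02],[0,-124,-28,104,-0.014,0.295,0.027],[0,-124,-28,104,-0.014,0.295,0.027],[0,-124,-28,104,-0.014,0.295,0.027],[0,-124,-28,104,-0.014,0.295,0.027],[0,-124,-28,104,-0.014,0.295,0.027]]' && python3 -c "
from h import *
R=tool(-2.6,35)
goal((490,18,68),R)
goal((583,14,68),R)"
```

```text
time_s: 2.6
eef_pos: [532.3, 28.3, 88.1]
tcp_rot: [[0.6, -0.057, 0.798], [-0.028, -0.998, -0.05], [0.799, 0.008, -0.601]]
wrist_force: [2.0, -2.1, 1.5]
opening: 0.002
shift [-41.2  12.5 -21.2] turn [ 0.014  0.034 -0.   ]
shift [14.8 11.2 53.2] turn [ 0.014  0.034 -0.   ]
```

```bash
python3 -c "
from h import *
s=bot.state(); print(s['qpos'].round(3),s['eef_pos'].round(1),s['wrist_force'].round(1))
c,im=shot('side','s1'); cv2.imwrite('pics/s1b.png',cv2.resize(im[60:300,100:420,::-1],(800,600)))
"
```

```text
[ 0.039 -0.856  2.463 -0.141  0.615  1.738] [532.3  28.3  88.1] [ 2.  -2.1  1.5]
```

View pics/s1b.png

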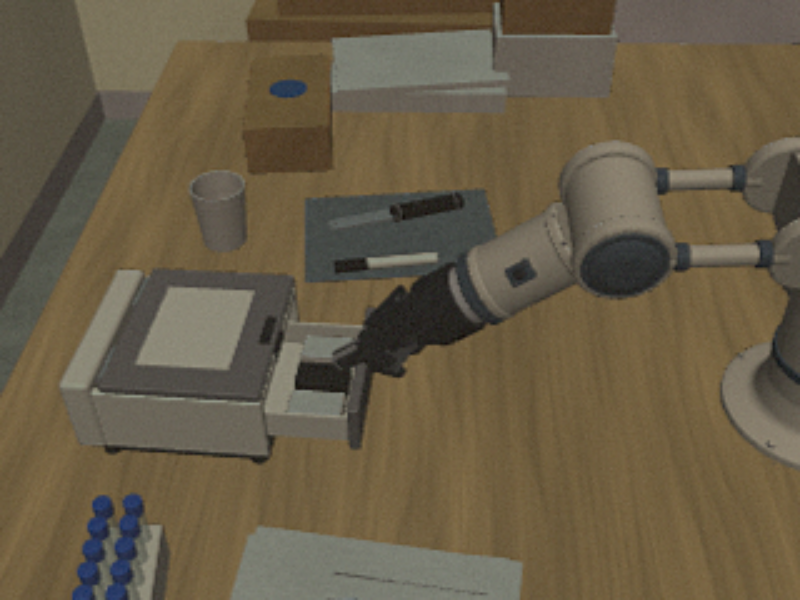

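The side view shows the shut fingertips over the drawer's front panel at about (345,355). The shoulder and elbow are at their fold limits, so the 35° tilt is out of reach this close to the base. I'll lift out and use a steeper tool.

```bash
python3 -c "
from h import *
R=tool(-2.6,60); goal((545,25,160),tool(-2.6,40));
goal((520,20,170),R)"
```

```text
shift [ 65.2   3.1 -32.9] turn [ 0.014 -0.054 -0.001]
shift [ 58.3   9.6 -58.6] turn [ 0.013 -0.403 -0.004]
```

```bash
python3 -m handwheel '[[0,22,1,-11,0,0,0],[0,43,2,-22,0,-0.03,0],[0,65,3,-33,0.014,-0.054,0],[0,63,5,-43,0.014,-0.15,0],[0,61,7,-50,0.014,-0.28,0],[0,58,10,-58,0.013,-0.4,-0.004],[0,58,10,-58,0.013,-0.403,-0.004],[0,58,10,-58,0.013,-0.403,-0.004]]' && python3 -c "
from h import *
R=tool(-2.6,60)
s=bot.state(); print(s['qpos'].round(2))
goal((475,20,150),R)
goal((475,20,68),R)"
```

```text
time_s: 3.45
eef_pos: [520.5, 19.9, 168.4]
tcp_rot: [[0.865, -0.045, 0.5], [-0.039, -0.999, -0.022], [0.501, -0.0, -0.866]]
wrist_force: [0.1, -0.7, 0.4]
opening: -0.001
[-0.02 -0.6   2.02 -0.01  1.19  1.6 ]
shift [-48.6   2.   -6.9] turn [-0.    -0.001  0.   ]
shift [-89.6   2.   64.1] turn [-0.    -0.001  0.   ]
```

```bash
python3 -m handwheel '[[0,-24,1,-3,0,0,0],[0,-49,2,-7,0,0,0],[0,-59,2,11,0,0,0],[0,-69,2,29,0,0,0],[0,-80,2,47,0,0,0],[0,-90,2,64,0,0,0],[0,-90,2,64,0,0,0],[0,-90,2,64,0,0,0]]' && python3 -c "
from h import *
R=tool(-2.6,60)
s=bot.state(); print(s['qpos'].round(2))
goal((580,15,66),R)"
```

```text
time_s: 4.25
eef_pos: [473.9, 20.2, 68.0]
tcp_rot: [[0.865, -0.044, 0.5], [-0.038, -0.999, -0.022], [0.5, 0.0, -0.866]]
wrist_force: [0.4, 0.5, 0.8]
opening: -0.002
[-0.02 -0.74  2.28 -0.01  1.07  1.6 ]
shift [91.   0.5 54.9] turn [-0.    -0.     0.001]
```

```bash
python3 -m handwheel '[[0,11,0,6,0,0,0],[0,22,0,13,0,0,0],[0,33,0,19,0,0,0],[0,43,0,25,0,0,0],[0,54,0,31,0,0,0],[0,64,0,37,0,0,0],[0,74,0,43,0,0,0],[0,82,0,47,0,0,0]]' && python3 -m handwheel '[[0,1,0,0.6,0,0,0],[0,2,0,1.1,0,0,0],[0,3,0,1.7,0,0,0],[0,4,0,2.3,0,0,0],[0,5,0,2.9,0,0,0],[0,6,0,3.4,0,0,0],[0,6,0,3.4,0,0,0],[0,6,0,3.4,0,0,0]]' && python3 -c "
from h import *
c,im=shot('scene','sc1'); cv2.imwrite('pics/sc1b.png',cv2.resize(im[150:310,220:420,::-1],(800,640)[:2])[:600])"
```

```text
time_s: 5.05
eef_pos: [569.8, 15.7, 70.6]
tcp_rot: [[0.864, -0.045, 0.501], [-0.038, -0.999, -0.023], [0.502, 0.001, -0.865]]
wrist_force: [-2.1, -1.5, 0.1]
opening: 0.002
time_s: 5.85
eef_pos: [576.0, 15.7, 69.8]
tcp_rot: [[0.864, -0.044, 0.501], [-0.038, -0.999, -0.022], [0.501, 0.0, -0.865]]
wrist_force: [-0.9, -0.8, 0.7]
opening: 0.0
```

View pics/sc1b.png

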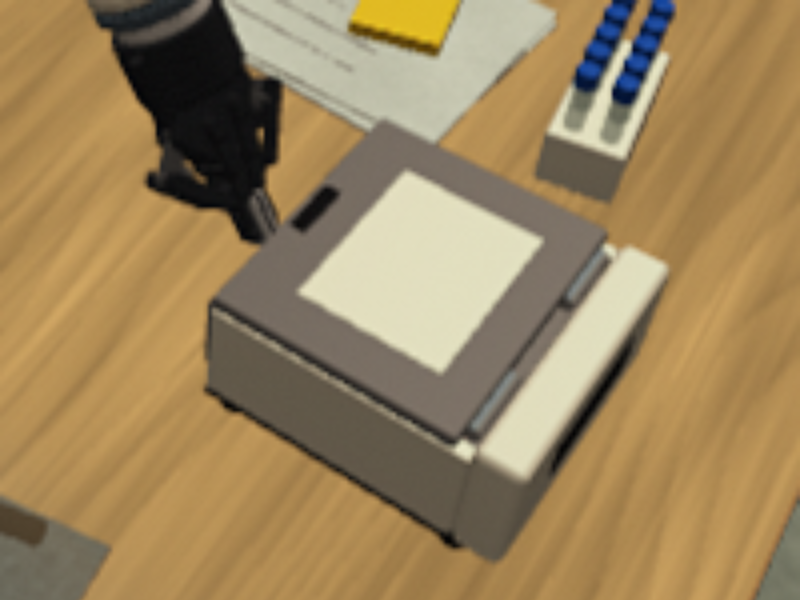

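The drawer front is almost flush at about (240,270), hidden beside the fingers. I keep pushing gently until the force shows the stop.

```bash
python3 -m handwheel '[[0,0.9,0,0.5,0,0,0],[0,1.7,0,1,0,0,0],[0,2.6,0,1.5,0,0,0],[0,3.5,0,2,0,0,0],[0,3.5,0,2,0,0,0],[0,3.5,0,2,0,0,0],[0,3.5,0,2,0,0,0],[0,3.5,0,2,0,0,0]]';  python3 -m handwheel '[[0,0.9,0,0.5,0,0,0],[0,1.7,0,1,0,0,0],[0,2.6,0,1.5,0,0,0],[0,3.5,0,2,0,0,0],[0,3.5,0,2,0,0,0],[0,3.5,0,2,0,0,0],[0,3.5,0,2,0,0,0],[0,3.5,0,2,0,0,0]]'
```

```text
time_s: 6.7
eef_pos: [579.0, 15.5, 69.3]
tcp_rot: [[0.866, -0.044, 0.498], [-0.038, -0.999, -0.022], [0.498, 0.0, -0.867]]
wrist_force: [-10.1, 0.5, 5.5]
opening: -0.001
time_s: 7.5
eef_pos: [579.8, 15.5, 69.0]
tcp_rot: [[0.87, -0.044, 0.491], [-0.038, -0.999, -0.022], [0.491, 0.001, -0.871]]
wrist_force: [-46.0, 0.4, 26.7]
opening: 0.0
```

The force jumps from 10 N to 46 N within 1 mm at x = 580. That is well above the 12 N detent and at the expected home position, so the drawer is at its stop. Next I back off and go above the opener.

```bash
python3 -c "
from h import *
R=tool(-2.6,60); goal((510,18,80),R); goal((500,10,200),R); goal((490,-80,220),tool(5,70)); goal((454,-373,150),tool(20.4,90))"
```

```text
shift [-55.5   0.6 -43.9] turn [0.    0.01  0.001]
shift [  -5.     9.1 -153.1] turn [0.    0.01  0.001]
shift [  -0.4   99.5 -173.4] turn [ 0.056 -0.164 -0.119]
shift [ -54.9  393.7 -123.5] turn [ 0.103 -0.506 -0.391]
```

```bash
python3 -m handwheel '[[0,-28,0,-22,0,0,0],[0,-56,0,-44,0,0,0],[0,-40,3,-80,0,0,0],[40,-23,6,-117,0,0,0],[40,-5,9,-153,0,-0.02,-0.01],[40,-3,50,-163,0.03,-0.1,-0.07],[40,0,99,-173,0.056,-0.164,-0.119],[40,-10,140,-165,0.06,-0.22,-0.16]]' && python3 -c "
from h import *
goal((454,-373,150),tool(20.4,90))"
```

```text
time_s: 8.3
eef_pos: [487.8, -123.0, 212.1]
tcp_rot: [[0.945, 0.128, 0.302], [0.126, -0.992, 0.026], [0.303, 0.013, -0.953]]
wrist_force: [0.9, 0.3, -0.4]
opening: 0.47
shift [-82.1 242.8  42.4] turn [ 0.048 -0.305 -0.224]
```

```bash
python3 -m handwheel '[[40,-14,40,7,0.01,-0.05,-0.04],[40,-27,81,14,0.02,-0.1,-0.08],[40,-41,121,21,0.03,-0.16,-0.12],[40,-55,162,28,0.035,-0.21,-0.15],[40,-69,202,35,0.04,-0.26,-0.19],[40,-82,243,42,0.048,-0.305,-0.224],[40,-82,243,42,0.048,-0.305,-0.224],[40,-82,243,42,0.048,-0.305,-0.224]]' && python3 -c "
from h import *
c,im=shot('wrist','w2'); cv2.imwrite('pics/w2b.png',cv2.resize(im[...,::-1],(800,600)))
s=bot.state();print(s['eef_pos'],s['qpos'].round(2))
for p in [(454,-373,13),(501,-356,13),(590,-322,13)]: print(proj(c,p)*800/512)
"
```

```text
time_s: 9.1
eef_pos: [451.7, -370.8, 143.7]
tcp_rot: [[0.939, 0.345, -0.007], [0.345, -0.939, 0.005], [-0.005, -0.007, -1.0]]
wrist_force: [-0.7, 0.6, 0.7]
opening: 0.467
[ 452.00522672 -370.21433325  144.87782719] [-0.74  0.06  1.44 -0.    1.65  0.47]
[407.38793516 287.63541138]
[408.1088663  204.16587604]
[406.46723237  18.61033055]
```

View pics/w2b.png

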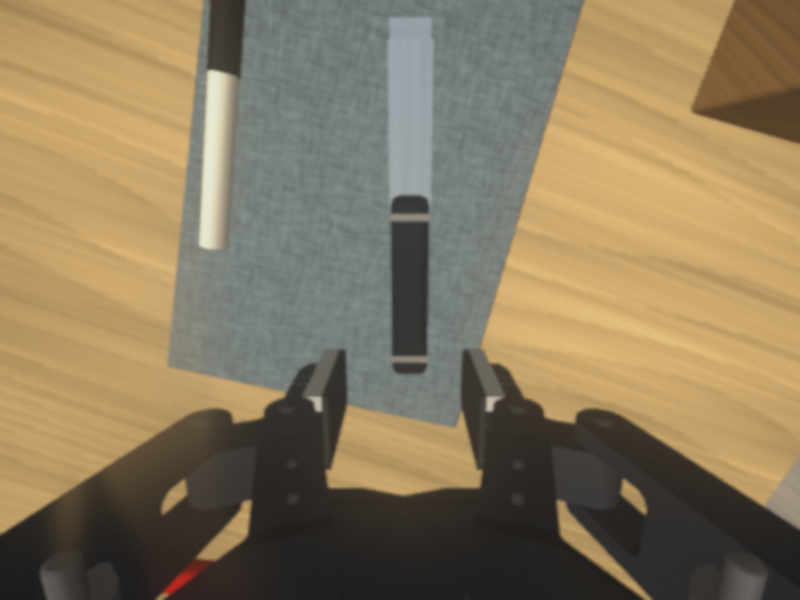

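The wrist view shows the opener straight ahead: handle end (409,373), joint (409,197), tip (410,17), nearly centred between the jaws. The marker is clear at (215,160).

Run:
```python
from h import *
k=512/800; c=cam("wrist")
e,j,t=[onz(c,u*k,v*k,z) for u,v,z in((409,373,22),(409.5,197,22),(410.5,17,14))]
print(e,j,t,np.linalg.norm((j-e)[:2]),np.linalg.norm((t-j)[:2]))
y=np.degrees(np.arctan2((t-e)[1],(t-e)[0])); m=j+(e-j)*50/110; print(y,m)
goal((m[0],m[1],60),tool(y,90)); goal((m[0],m[1],18.5),tool(y,90))
```

```text
[ 405.13147707 -391.98262227   22.        ] [ 505.86901923 -354.65533971   22.        ] [ 592.01887147 -323.0832858    14.        ] 107.43080761273514 91.75288349098697
20.237298829137092 [ 460.07922734 -371.62228633   22.        ]
shift [ 7.4  4.6 84.8] turn [-0.005  0.004 -0.   ]
shift [  7.6   4.8 126.3] turn [-0.005  0.004 -0.   ]
```

```bash
python3 -m handwheel '[[40,4,3,30,0,0,0],[40,7,5,60,-0.005,0.004,0],[40,7.5,5,85,-0.005,0.004,0],[40,7.5,5,100,-0.005,0.004,0],[40,7.5,5,113,-0.005,0.004,0],[40,7.5,5,122,-0.005,0.004,0],[40,7.5,5,126,-0.005,0.004,0],[40,7.5,5,126,-0.005,0.004,0]]' && python3 -m handwheel '[[30,0,0,0,0,0,0],[15,0,0,0,0,0,0],[15,0,0,0,0,0,0],[15,0,0,0,0,0,0],[15,0,0,0,0,0,0],[15,0,0,0,0,0,0],[15,0,0,0,0,0,0],[15,0,0,0,0,0,0]]' 100
```

```text
time_s: 9.95
eef_pos: [460.0, -372.3, 19.3]
tcp_rot: [[0.938, 0.346, 0.0], [0.346, -0.938, -0.001], [0.0, 0.001, -1.0]]
wrist_force: [0.5, 0.0, 0.3]
opening: 0.468
time_s: 10.75
eef_pos: [460.5, -372.9, 20.6]
tcp_rot: [[0.938, 0.346, 0.002], [0.346, -0.938, -0.002], [0.001, 0.003, -1.0]]
wrist_force: [-0.3, 0.1, 5.2]
opening: 0.225
```

```bash
python3 -m handwheel '[[15,0,0,-15,0,0,0],[15,0,0,-40,0,0,0],[15,0,0,-70,0,0,0],[15,0,0,-100,0,0,0],[15,0,0,-130,0,0,0],[15,0,0,-150,0,0,0],[15,0,0,-150,0,0,0],[15,0,0,-150,0,0,0]]' 110
python3 - <<'E'
from h import *
z=[]
for i in range(4):
    if i: bot.read_camera('wrist')
    z.append(bot.state()['eef_pos'])
print(np.round(z,1)); p=np.mean(z,0)
R=np.array(bot.state()['tcp_rot']); goal((438,22,171),tool(-2.6,90)); print(bot.state()['wrist_force'].round(1),bot.state()['opening'])
E
```

```text
time_s: 11.55
eef_pos: [459.9, -372.1, 169.0]
tcp_rot: [[0.938, 0.346, 0.0], [0.346, -0.938, -0.001], [-0.0, 0.001, -1.0]]
wrist_force: [0.1, 0.3, -1.1]
opening: 0.227
[[ 459.9 -372.1  169. ]
 [ 459.5 -371.8  167.7]
 [ 459.3 -371.6  167. ]
 [ 459.3 -371.6  166.8]]
shift [ 116.3 -376.6   -3.4] turn [-0.002  0.002  0.399]
[ 0.1 -0.6 -0.7] 0.22401647613767003
```

```bash
python3 -m handwheel '[[15,15,-47,-1,0,0,0.05],[15,29,-94,-1,0,0,0.1],[15,44,-141,-2,0,0,0.15],[15,58,-188,-2,0,0,0.2],[15,73,-235,-3,0,0,0.25],[15,87,-282,-3,0,0,0.3],[15,102,-329,-3,0,0,0.35],[15,116,-376,-3,0,0,0.399]]' && python3 -m handwheel '[[15,0,0,0,0,0,0],[15,0,0,0,0,0,0],[15,0,0,0,0,0,0],[15,0,0,0,0,0,0],[15,0,0,0,0,0,0],[15,0,0,0,0,0,0],[15,0,0,0,0,0,0],[15,0,0,0,0,0,0]]'
python3 - <<'E'
from h import *
c,im=shot('wrist','w3'); cv2.imwrite('pics/w3b.png',cv2.resize(im[...,::-1],(800,600)))
s=bot.state(); p=s['eef_pos']; R=s['tcp_rot']; print(p,s['qpos'].round(2))
for q in [(140,0,5),(140,0,8),(140,0,11),(50,0,8)]: print(q, p+R@q, proj(c,p+R@q)*800/512)
for q in [(608,14.6,111),(608,14.6,99)]: print(proj(c,q)*800/512)
E
```

```text
time_s: 12.5
eef_pos: [437.6, 22.6, 170.5]
tcp_rot: [[0.999, -0.048, -0.002], [-0.048, -0.999, -0.0], [-0.002, 0.0, -1.0]]
wrist_force: [1.4, 0.4, -0.8]
opening: 0.224
time_s: 13.3
eef_pos: [438.6, 20.5, 171.9]
tcp_rot: [[0.999, -0.046, -0.0], [-0.046, -0.999, -0.001], [0.0, 0.001, -1.0]]
wrist_force: [-0.2, 0.5, -0.6]
opening: 0.226
[438.60480366  20.59801883 171.93235423] [-0.03 -0.35  1.77 -0.    1.73  1.59]
(140, 0, 5) [578.45774568  14.17328398 166.94463002] [ 398.78996517 -123.36426981]
(140, 0, 8) [578.45794179  14.17182065 163.94463039] [ 398.90141001 -115.61616249]
(140, 0, 11) [578.45813791  14.17035731 160.94463075] [ 399.00731823 -108.25298302]
(50, 0, 8) [488.5526892   18.30043947 163.9367392 ] [399.37980518 232.504336  ]
[ 395.11493569 -118.58471613]
[395.6524013  -98.03232306]
```

View pics/w3b.png

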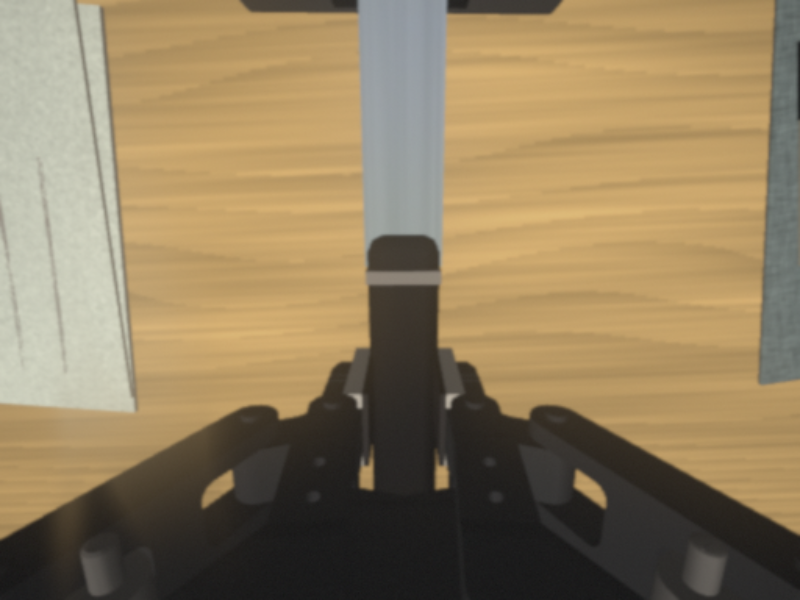

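```bash
python3 -c "
from h import *
k=512/800;c=cam('wrist')
for u,v in((247,10),(560,12)): print(onz(c,u*k,v*k,82))
"; python3 -m handwheel '[[15,5,0,10,0,0,0],[15,10,0,20,0,0,0],[15,15,0,35,0,0,0],[15,20,0,50,0,0,0],[15,24,0,65,0,0,0],[15,24,0,75,0,0,0],[15,24,0,75,0,0,0],[15,24,0,75,0,0,0]]'; python3 -m handwheel '[[15,0,0,1,0,0,0],[15,0,0,2,0,0,0],[15,0,0,2,0,0,0],[15,0,0,2,0,0,0],[15,0,0,2,0,0,0],[15,0,0,2,0,0,0],[15,0,0,2,0,0,0],[15,0,0,2,0,0,0]]'
python3 - <<'E'
from h import *
c,im=shot('side','s2'); s=bot.state(); p=s['eef_pos']; R=s['tcp_rot']; q=proj(c,p+R@np.array([140,0,7.6])); print(p,q)
u,v=int(q[0]),int(q[1]); cv2.imwrite('pics/s2b.png',cv2.resize(im[v-45:v+45,u-60:u+60,::-1],(800,600),interpolation=cv2.INTER_CUBIC)); print((u-60,v-45))
for n,w in(("lip",(608,14.6,99)),("dr",(595,15,82)),("FL",(611,111,111))): print(n,(proj(c,w)-(u-60,v-45))*800/120)
E
```

```text
[579.9312419   82.08218893  82.        ]
[572.99945161 -55.97125493  82.        ]
time_s: 14.15
eef_pos: [462.4, 19.7, 96.9]
tcp_rot: [[0.999, -0.045, -0.0], [-0.045, -0.999, -0.0], [-0.0, 0.001, -1.0]]
wrist_force: [0.0, 0.9, -1.1]
opening: 0.226
time_s: 14.95
eef_pos: [462.6, 19.6, 94.9]
tcp_rot: [[0.999, -0.045, 0.0], [-0.045, -0.999, -0.001], [0.0, 0.001, -1.0]]
wrist_force: [0.1, 0.2, -0.5]
opening: 0.225
[462.55382658  19.66566189  94.9000439 ] [212.83880198 198.35491755]
(152, 153)
lip [388.96865143 283.16225299]
dr [423.97517168 314.95414439]
FL [342.39193643 428.95144302]
```

View pics/s2b.png

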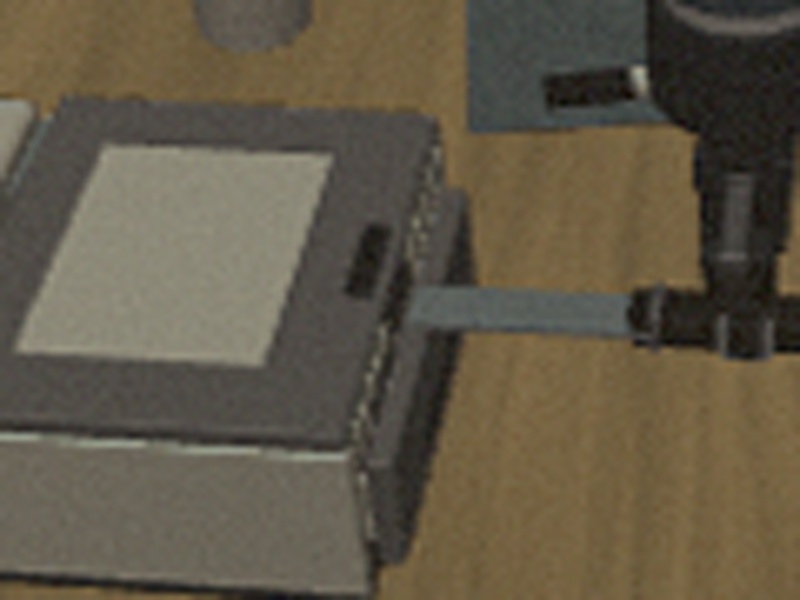

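The side crop shows the blade tip at (412,305) above the drawer's top edge, in line with the notch mouth at about (395,285). The cover strip is at (370,262). Now I touch down on the drawer's top edge (z = 82) to get an exact height reference.

```bash
python3 - <<'E'
from h import *
c=cam('side'); y=np.radians(-2.6); A=np.array([[np.cos(y),-np.sin(y),0],[np.sin(y),np.cos(y),0],[0,0,1]])
o=np.array([608,14.6,12])-A@np.array([-100,0,0])
for n,p in(("L0",(-113,85,70)),("R0",(-113,-85,70)),("L9",(-122,85,70)),("R9",(-122,-85,70)),("FL",(-100,100,99)),("FR",(-100,-100,99))): print(n,(proj(c,o+A@np.array(p))-(152,153))*800/120)
E
for i in 1 2 3; do python3 -m handwheel '[[15,0,0,0.8,0,0,0],[15,0,0,1.5,0,0,0],[15,0,0,1.5,0,0,0],[15,0,0,1.5,0,0,0],[15,0,0,1.5,0,0,0],[15,0,0,1.5,0,0,0],[15,0,0,1.5,0,0,0],[15,0,0,1.5,0,0,0]]' | egrep 'pos|force'; python3 -c "
from station import bot
print(bot.state()['torque'].round(2))"; done
```

```text
L0 [385.74456801 462.36757422]
R0 [457.7457859 184.6546147]
L9 [408.48774481 463.66973163]
R9 [477.98560076 185.62256964]
FL [336.94773591 435.41384426]
FR [428.67137196 110.19703846]
eef_pos: [462.6, 19.6, 93.4]
wrist_force: [0.1, -0.3, -0.2]
[-0.    0.03 -0.  ]
eef_pos: [462.6, 19.7, 91.9]
wrist_force: [-0.1, -0.4, -1.1]
[-0.05  0.01 -0.06]
eef_pos: [462.6, 19.6, 90.5]
wrist_force: [0.1, -0.1, 0.3]
[-0.06 -0.04 -0.03]
```

The drawer edge matches the home position (both cover and panel are offset by the same 10 px). I continue probing.

```bash
python3 -m handwheel '[[15,0,0,0.8,0,0,0],[15,0,0,1.5,0,0,0],[15,0,0,1.5,0,0,0],[15,0,0,1.5,0,0,0],[15,0,0,1.5,0,0,0],[15,0,0,1.5,0,0,0],[15,0,0,1.5,0,0,0],[15,0,0,1.5,0,0,0]]' | egrep 'pos|force'; python3 -c "
from station import bot
print(bot.state()['torque'].round(2))"; python3 -m handwheel '[[15,0,0,0.8,0,0,0],[15,0,0,1.5,0,0,0],[15,0,0,1.5,0,0,0],[15,0,0,1.5,0,0,0],[15,0,0,1.5,0,0,0],[15,0,0,1.5,0,0,0],[15,0,0,1.5,0,0,0],[15,0,0,1.5,0,0,0]]' | egrep 'pos|force'; python3 -c "
from station import bot
print(bot.state()['torque'].round(2))"
```

```text
eef_pos: [462.6, 19.6, 89.0]
wrist_force: [-2.1, 0.1, 2.2]
[ 0.01 -0.13 -0.01]
eef_pos: [462.6, 19.6, 87.5]
wrist_force: [-2.4, 0.2, 4.7]
[-0.02 -0.25  0.01]
```

```bash
python3 -m handwheel '[[15,-2,0,-4,0,0,0],[15,-5,0,-8,0,0,0],[15,-5,0,-12,0,0,0],[15,-5,0,-15.2,0,0,0],[15,-5,0,-15.2,0,0,0],[15,-5,0,-15.2,0,0,0],[15,-5,0,-15.2,0,0,0],[15,-5,0,-15.2,0,0,0]]'; python3 -m handwheel '[[15,4,0,0,0,0,0],[15,7,0,0,0,0,0],[15,10,0,0,0,0,0],[15,12,0,0,0,0,0],[15,14,0,0,0,0,0],[15,14,0,0,0,0,0],[15,14,0,0,0,0,0],[15,14,0,0,0,0,0]]'
```

```text
time_s: 19.8
eef_pos: [457.5, 19.9, 102.4]
tcp_rot: [[0.999, -0.046, -0.0], [-0.046, -0.999, -0.001], [-0.0, 0.001, -1.0]]
wrist_force: [0.6, -0.2, -0.1]
opening: 0.225
time_s: 20.6
eef_pos: [471.5, 19.2, 102.6]
tcp_rot: [[0.999, -0.045, -0.0], [-0.045, -0.999, -0.001], [-0.0, 0.001, -1.0]]
wrist_force: [-0.1, -0.9, 0.3]
opening: 0.222
```

```bash
python3 -m handwheel '[[15,2,0,0,0,0,0],[15,4,0,0,0,0,0],[15,6,0,0,0,0,0],[15,8,0,0,0,0,0],[15,8,0,0,0,0,0],[15,8,0,0,0,0,0],[15,8,0,0,0,0,0],[15,8,0,0,0,0,0]]'; python3 -m handwheel '[[15,2,0,0,0,0,0],[15,4,0,0,0,0,0],[15,6,0,0,0,0,0],[15,8,0,0,0,0,0],[15,8,0,0,0,0,0],[15,8,0,0,0,0,0],[15,8,0,0,0,0,0],[15,8,0,0,0,0,0]]'
```

```text
time_s: 21.4
eef_pos: [479.5, 18.9, 102.6]
tcp_rot: [[0.999, -0.045, -0.0], [-0.045, -0.999, -0.001], [0.0, 0.001, -1.0]]
wrist_force: [0.1, -0.2, -1.1]
opening: 0.225
time_s: 22.2
eef_pos: [487.5, 18.5, 102.6]
tcp_rot: [[0.999, -0.045, 0.0], [-0.045, -0.999, -0.001], [0.0, 0.001, -1.0]]
wrist_force: [-0.9, -0.1, -0.1]
opening: 0.228
```

```bash
python3 -m handwheel '[[15,2,0,0,0,0,0],[15,4,0,0,0,0,0],[15,5,0,0,0,0,0],[15,5,0,0,0,0,0],[15,5,0,0,0,0,0],[15,5,0,0,0,0,0],[15,5,0,0,0,0,0],[15,5,0,0,0,0,0]]'
python3 - <<'E'
from h import *
c,im=shot('side','s3'); u,v=152,153; cv2.imwrite('pics/s3b.png',cv2.resize(im[v:v+90,u:u+120,::-1],(800,600),interpolation=cv2.INTER_CUBIC))
s=bot.state(); p=s['eef_pos'];R=s['tcp_rot']
F=np.array([606,p[1]+R[1,0]*(606-p[0]),92.5])  # fulcrum
f=R.T@(F-p); print(p,f)
for a in (4,8,12,16,20,24,28,32):
    r=Ro.from_rotvec([0,-np.radians(a),0]).as_matrix()
    d=f-r@f; print(a,d.round(1),(R@d).round(1),(R@r@[1,0,0]).round(2),round(-np.radians(a),3))
E
```

```text
time_s: 23.0
eef_pos: [492.5, 18.3, 102.6]
tcp_rot: [[0.999, -0.045, 0.0], [-0.045, -0.999, -0.0], [0.0, 0.0, -1.0]]
wrist_force: [-0.2, -0.0, -0.5]
opening: 0.225
[492.51167803  18.28833208 102.64822723] [ 1.13604731e+02 -1.05818379e-02  1.01595389e+01]
4 [ 1.   0.  -7.9] [ 1.  -0.   7.9] [ 1.   -0.05 -0.07] -0.07
8 [  2.5  -0.  -15.7] [ 2.5 -0.1 15.7] [ 0.99 -0.05 -0.14] -0.14
12 [  4.6  -0.  -23.4] [ 4.6 -0.2 23.4] [ 0.98 -0.04 -0.21] -0.209
16 [  7.2   0.  -30.9] [ 7.2 -0.3 30.9] [ 0.96 -0.04 -0.28] -0.279
20 [ 10.3  -0.  -38.2] [10.3 -0.4 38.2] [ 0.94 -0.04 -0.34] -0.349
24 [ 14.    0.  -45.3] [13.9 -0.6 45.3] [ 0.91 -0.04 -0.41] -0.419
28 [ 18.1   0.  -52.1] [18.  -0.8 52.1] [ 0.88 -0.04 -0.47] -0.489
32 [ 22.6   0.  -58.7] [22.6 -1.  58.7] [ 0.85 -0.04 -0.53] -0.559
```

View pics/s3b.png

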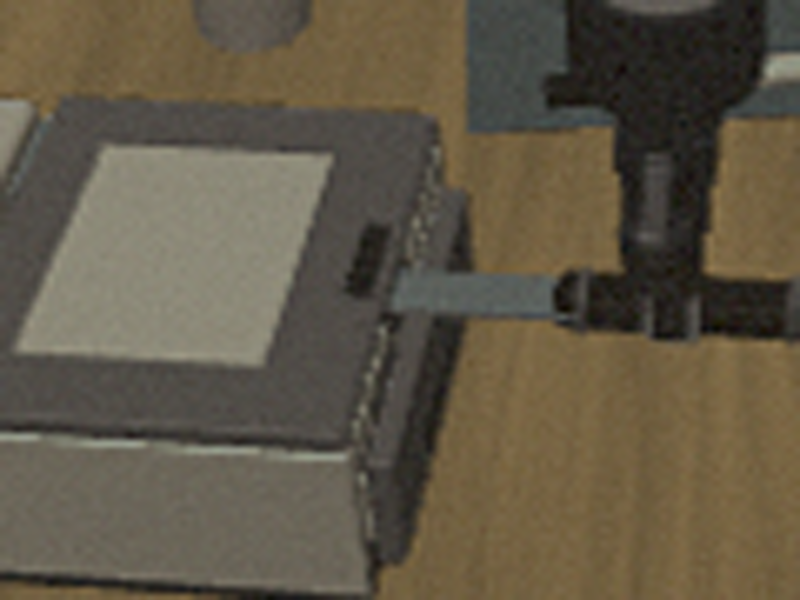

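The blade runs level into the notch at (395,290), with about 66 mm of it still outside, so it is about 25 mm in. Now I lever: nose up about the rim.

```bash
python3 -m handwheel '[[15,-0.3,0,5,0,0.035,0],[15,-0.4,0,9.4,0,0.07,0],[15,-0.5,0,13.4,0,0.105,0],[15,-0.3,0,17.3,0,0.14,0],[15,0,0,21.3,0,0.175,0],[15,0.4,0,25.3,0,0.209,0],[15,0.9,0,29.2,0,0.244,0],[15,1.5,0,33.2,0,0.279,0]]' 120
python3 - <<'E'
from h import *
s=bot.state(); p=s['eef_pos'];R=s['tcp_rot']; print(s['torque'].round(2))
F=np.array([606,13.2,91]); f=R.T@(F-p); print(f)
for a in (4,8,12,16):
    r=Ro.from_rotvec([0,np.radians(a),0]).as_matrix(); d=f-r@f; print(a,d.round(1),round(np.radians(a),3))
E
```

```text
time_s: 23.85
eef_pos: [494.1, 18.2, 69.4]
tcp_rot: [[0.96, -0.045, 0.277], [-0.044, -0.999, -0.013], [0.277, 0.001, -0.961]]
wrist_force: [1.1, 0.1, -0.7]
opening: 0.22
[-0.    0.1   0.01]
[ 1.13635624e+02 -7.82996592e-02  1.03144027e+01]
4 [-0.4  0.   8. ] 0.07
8 [-0.3 -0.  15.9] 0.14
12 [ 0.3 -0.  23.9] 0.209
16 [ 1.6  0.  31.7] 0.279
```

Run:
```python
from h import *
a=cv2.imread('pics/s3.png').astype(int); c,im=shot('side','s4'); b=im[...,::-1].astype(int)
x0,y0,x1,y1=155,170,200,215
print(np.abs(a-b)[y0:y1,x0:x1].mean(), np.abs(a-b)[250:300,300:400].mean(), a[y0:y1,x0:x1].mean((0,1)), b[y0:y1,x0:x1].mean((0,1)))
print(bot.state()['wrist_force'].round(1),bot.state()['torque'].round(2))
```

```text
2.873909465020576 2.934466666666667 [ 98.76098765 110.70074074 114.30123457] [ 98.35407407 110.26864198 113.83506173]
[ 1.1 -0.3  0.4] [-0.02 -0.25  0.05]
```

```bash
python3 -m handwheel '[[15,-0.1,0,2,0,0.018,0],[15,-0.2,0,4,0,0.035,0],[15,-0.3,0,6,0,0.053,0],[15,-0.4,0,8,0,0.07,0],[15,-0.4,0,10,0,0.088,0],[15,-0.4,0,12,0,0.105,0],[15,-0.3,0,14,0,0.122,0],[15,-0.3,0,16,0,0.14,0]]'
python3 - <<'E'
from h import *
a=cv2.imread('pics/s3.png').astype(int); c,im=shot('side','s5'); b=im[...,::-1].astype(int)
x0,y0,x1,y1=155,170,200,215
print(np.abs(a-b)[y0:y1,x0:x1].mean())
print(bot.state()['wrist_force'].round(1),bot.state()['torque'].round(2))
E
```

```text
time_s: 24.7
eef_pos: [498.8, 18.0, 54.3]
tcp_rot: [[0.911, -0.046, 0.409], [-0.041, -0.999, -0.019], [0.41, 0.001, -0.912]]
wrist_force: [-0.6, -0.7, -0.9]
opening: 0.22
6.982057613168724
[ 0.1 -0.3 -1.5] [ 0.04  0.22 -0.04]
```

```bash
python3 -m handwheel '[[15,0,0,0,0,0,0],[15,0,0,0,0,0,0],[15,0,0,0,0,0,0],[15,0,0,0,0,0,0],[15,0,0,0,0,0,0],[15,0,0,0,0,0,0],[15,0,0,0,0,0,0],[15,0,0,0,0,0,0]]'
python3 - <<'E'
from h import *
a=cv2.imread('pics/s3.png').astype(int); c,im=shot('side','s6'); b=im[...,::-1].astype(int)
x0,y0,x1,y1=155,170,200,215
print(np.abs(a-b)[y0:y1,x0:x1].mean()); cv2.imwrite('pics/s6b.png',cv2.resize(im[100:265,90:310,::-1],(800,600)))
E
```

```text
time_s: 25.55
eef_pos: [498.1, 18.0, 53.9]
tcp_rot: [[0.913, -0.045, 0.406], [-0.041, -0.999, -0.019], [0.407, 0.001, -0.913]]
wrist_force: [0.9, -0.8, -1.1]
opening: 0.224
53.9762962962963
```

View pics/s6b.png

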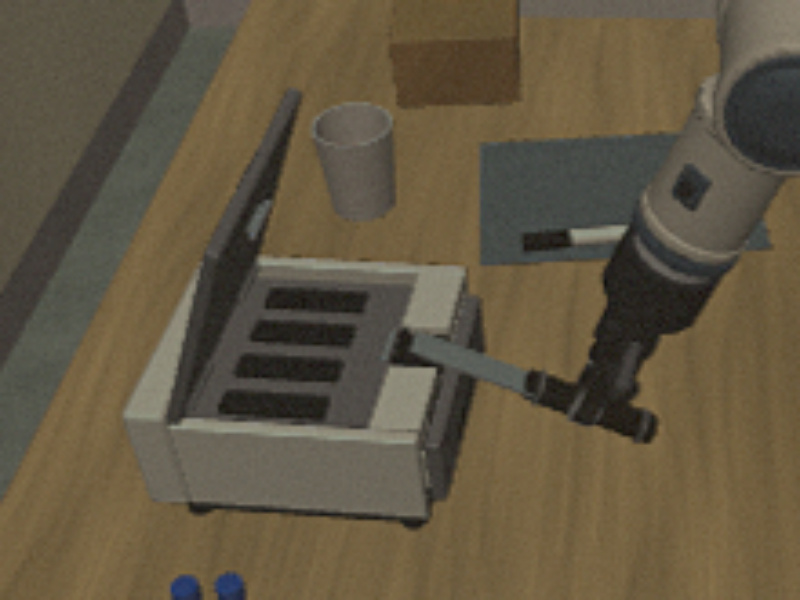

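The side view shows the cover standing fully open at (240,250), the drawer front flush and the blade free in the open notch. Next I lift straight out, level the opener and carry it back.

Run:
```python
from h import *
goal((492,18.3,140),tool(-2.6,66)); goal((470,19,190),tool(-2.6,90)); goal((465,-180,190),tool(9,90));
```

```text
shift [ 29.4   0.  -81.1] turn [ 0.001 -0.     0.   ]
shift [  29.7    0.4 -135.8] turn [ 0.001 -0.419  0.   ]
shift [  33.3  199.4 -134. ] turn [ 0.043 -0.418 -0.199]
```

```bash
python3 -m handwheel '[[15,10,0,-27,0,0,0],[15,20,0,-54,0,0,0],[15,29,0,-81,0,0,0],[15,29,0,-100,0,-0.13,0],[15,29,0,-120,0,-0.27,0],[15,30,0,-136,0,-0.419,0],[15,30,0,-136,0,-0.419,0],[15,30,0,-136,0,-0.419,0]]';python3 - <<'E'
from h import *
goal((465,-180,190),tool(9,90)); goal((460,-372.5,150),tool(20.2,90))
E
```

```text
time_s: 26.4
eef_pos: [470.9, 19.3, 189.2]
tcp_rot: [[0.999, -0.046, 0.001], [-0.046, -0.999, -0.001], [0.001, 0.001, -1.0]]
wrist_force: [-0.3, -0.6, -1.2]
opening: 0.224
shift [  3.2 199.4  -0.7] turn [ 0.001 -0.001 -0.203]
shift [  6.9 391.9  39.4] turn [ 0.001 -0.001 -0.398]
```

```bash
python3 -m handwheel '[[15,1,49,0,0,0,-0.05],[15,2,98,0,0,0,-0.1],[15,3,147,0,0,0,-0.15],[15,4,196,0,0,0,-0.2],[15,5,245,5,0,0,-0.25],[15,6,294,15,0,0,-0.3],[15,6.5,343,28,0,0,-0.35],[15,7,392,39,0,0,-0.398]]'
python3 -m handwheel '[[15,0,0,20,0,0,0],[15,0,0,40,0,0,0],[15,0,0,60,0,0,0],[15,0,0,75,0,0,0],[15,0,0,90,0,0,0],[15,0,0,100,0,0,0],[15,0,0,100,0,0,0],[15,0,0,100,0,0,0]]';python3 - <<'E'
from h import *
goal((460,-372.5,24),tool(20.2,90));goal((460,-372.5,20),tool(20.2,90)); print(bot.state()['torque'])
E
```

```text
time_s: 27.2
eef_pos: [458.3, -372.9, 151.6]
tcp_rot: [[0.938, 0.347, 0.003], [0.347, -0.938, -0.003], [0.002, 0.004, -1.0]]
wrist_force: [0.2, 0.5, -0.4]
opening: 0.224
time_s: 28.0
eef_pos: [459.6, -371.8, 52.3]
tcp_rot: [[0.938, 0.345, 0.001], [0.345, -0.938, -0.001], [0.0, 0.001, -1.0]]
wrist_force: [-0.7, 0.1, -0.6]
opening: 0.217
shift [ 0.1  0.7 28.3] turn [ 0.001 -0.     0.   ]
shift [ 0.1  0.7 32.3] turn [ 0.001 -0.     0.   ]
[-0.04680703 -0.00221839 -0.01053853]
```

```bash
python3 -m handwheel '[[15,0,0,8,0,0,0],[15,0,0,16,0,0,0],[15,0,0,22,0,0,0],[15,0,0,26,0,0,0],[15,0,0,28,0,0,0],[15,0,0,29,0,0,0],[15,0,0,29.5,0,0,0],[15,0,0,29.5,0,0,0]]'
python3 -m handwheel '[[15,0,0,0.5,0,0,0],[15,0,0,1,0,0,0],[15,0,0,1.5,0,0,0],[15,0,0,2,0,0,0],[15,0,0,2,0,0,0],[15,0,0,2,0,0,0],[15,0,0,2,0,0,0],[15,0,0,2,0,0,0]]'
```

```text
time_s: 28.8
eef_pos: [459.5, -371.8, 22.5]
tcp_rot: [[0.939, 0.345, 0.0], [0.345, -0.939, -0.001], [-0.0, 0.001, -1.0]]
wrist_force: [0.5, 0.3, -0.3]
opening: 0.216
time_s: 29.6
eef_pos: [459.5, -371.8, 20.8]
tcp_rot: [[0.939, 0.345, 0.0], [0.345, -0.939, -0.001], [-0.0, 0.001, -1.0]]
wrist_force: [-2.2, 1.1, 5.1]
opening: 0.219
```

```bash
python3 -m handwheel '[[26,0,0,0,0,0,0],[30,0,0,0,0,0,0],[36,0,0,0,0,0,0],[42,0,0,0,0,0,0],[42,0,0,0,0,0,0],[42,0,0,0,0,0,0],[42,0,0,0,0,0,0],[42,0,0,0,0,0,0]]' 20
python3 -m handwheel '[[42,0,0,-5,0,0,0],[42,0,0,-15,0,0,0],[42,0,0,-30,0,0,0],[42,0,0,-60,0,0,0],[42,0,0,-90,0,0,0],[42,0,0,-120,0,0,0],[42,0,0,-150,0,0,0],[42,0,0,-150,0,0,0]]'
python3 - <<'E'
from h import *
c,im=shot('side','s7'); cv2.imwrite('pics/s7b.png',cv2.resize(im[100:325,60:360,::-1],(800,600)))
c,w=shot('wrist','w4')
a=cv2.resize(im[110:275,90:310,::-1],(512,384)); cv2.imwrite('pics/f.png',cv2.resize(np.vstack([a,w[...,::-1]]),(400,600)))
E
```

```text
time_s: 30.4
eef_pos: [459.4, -371.7, 20.3]
tcp_rot: [[0.939, 0.345, 0.0], [0.345, -0.939, -0.001], [-0.0, 0.001, -1.0]]
wrist_force: [0.3, -0.3, 0.4]
opening: 0.49
time_s: 31.2
eef_pos: [461.1, -373.2, 178.3]
tcp_rot: [[0.938, 0.345, 0.008], [0.345, -0.938, -0.008], [0.005, 0.011, -1.0]]
wrist_force: [0.2, 0.2, 1.1]
opening: 0.493
```

View pics/f.png

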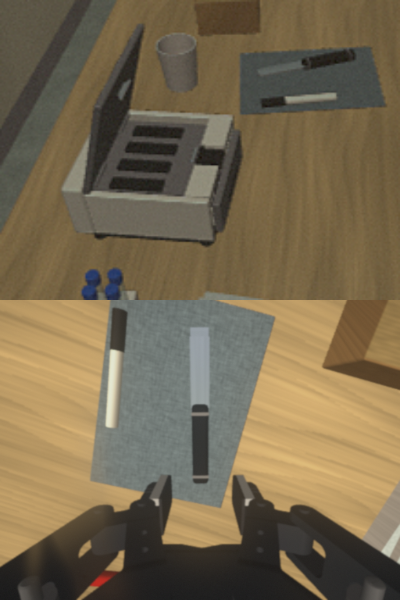

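The last picture shows the cover open at (115,105), the drawer home at (230,185), and the opener flat and released on the mat, from (200,330) to (200,480). The marker is where it was.

```bash
python3 -c "
from station import bot
s=bot.state(); print(s['time_s'],s['wrist_force'].round(1)); print(bot.sign_off())"
```

```text
31.3 [-0.3  0.4 -0.7]
the job is handed in; nothing more can be done
None
```

I handed the job in at 31.3 s of the 69 s allowed. The drawer is home, the cover is open and the opener is back on its mat.

- **Drawer:** I pushed it in until the force rose to 46 N, well past the 12 N detent, at its expected stop. A later side picture shows the front within a pixel or two of its home position.
- **Cover:** I put the blade about 25 mm into the notch, after touching it on the drawer's top edge to get the height. Levering nose-up freed the catch at about 24°. Nothing moved at 16°.
- **Opener:** I set it down where it had been. The last pictures show it flat and released on the mat and the marker in place. Its origin is about 35 mm from the mat's centre by my estimate.

**Weaker points:**
- **Cover force:** the force readings taken after each levering move were near zero, so I did not measure the blade's force on the cover. That the blade freed it is inferred from the cover springing open.
- **Failed drawer approach:** a 35° tool tilt was out of reach. It ran the elbow to its range limit (it read 2.463 against 2.46) and left the fingertips over the drawer front. I lifted out and used 60° instead.
- **Reader position:** the views disagreed by about 4 mm on where the reader's front face is.
- **Other bystanders:** I saw the cup standing in place and part of the tube rack in the last picture. I did not check the sticky-note pad at the end, but the arm never worked near it.

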